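Slacken the screw press by one turn

ROBOT

A 6-joint arm with a two-finger parallel gripper is mounted at the origin on the work surface. World frame = base frame: x ahead of the robot, y to its left, z up, the work surface at z = 0. Lengths are in m, angles in rad, forces in N, time in s.
With the tool pointing down it reaches from about 0.4 to 0.825 m from the base axis. Payload 7 kg.
Tool frame: the origin (TCP) lies at the very end of the fingers, on their centre line; the grasp point (between the pads) lies 19 mm behind it (r.grip_depth is the distance from the TCP to the grasp point, in m); z points along the fingers, y is the direction in which the jaws open and shut (so a half turn about z gives the same grasp; the last joint's range is limited). The gripper opens to 85 mm and grips with 20 to 120 N. Pads are 22 mm wide; open, the fingers measure 114 mm over their backs; the gripper's body (76 mm by 85 mm) begins 54 mm behind the grasp point. The pads swing forward as they close: fully open they stand 13 mm farther back than shut.
Start: joints at [0.288, 0.359, 0.012, 0, -1.224, -0.288], TCP at [0.675, -0, 0.193] pointing down, gripper open.
Joint ranges: [-3.07, 3.07], [-1.43, 2.12], [-1.02, 1.25], [-3.03, 1.67], [-3.05, -0], [-3.03, 3.03]. Speed limits (rad/s): [2.39, 2.39, 3.01, 3.14, 3.14, 3.14].

INTERFACE

Orientations are given as a 3x3 rotation matrix whose columns are the frame's x, y, z axes.
In Python, from cell import sense, imaging, ticket, r gives the robot as it stands.
- The arm moves only by the shell command python3 -m crank 'ROWS' [FORCE]. ROWS is JSON, a list of rows, each a list of 3 entries, a list of its own where there are three numbers: the turn, a rotation vector about the tool's x, y, z in degrees, then the shift along the tool's x, y, z in mm, then the gripper's target within -1 to 1 (fully open at 1, half-way at 0, shut at -1). In form: [[[rx, ry, rz], [dx, dy, dz], hand], ...]. A call has 1 to 12 rows; each row is the pose to reach, as a shift and turn from the pose measured when the call began, along the tool's axes at that moment; what a row does not reach only later rows make up. A row lasts 1/8 s, in which the tool goes at most 62.5 mm and 10.7 degrees, less where a joint would pass 70% of its speed; a pose out of reach is approached as far as the arm can. A call with a gripper value outside its range is refused whole. The fingers move at their own pace and stop on an object; FORCE is the grip in N (left out, the last holds). Time passes only in rows, so rows that repeat a pose let the fingers close. It gives the time, the measured TCP pose, the force and the opening at its end, in the units of the state.
- sense(): the state, without advancing time (a new reading comes with each control period).
- imaging.camera(name): name is "scene" or "side" or "wrist"; returns a dict with "img" (400x640x3 uint8, red, green, blue), "camera_matrix" (3x3 intrinsics, pixels), "world_from_camera" (4x4, takes a point from camera to world coordinates). Camera axes: x right, y down, z forward; pixel columns grow to the right and rows downward; lengths in m; the calibration is good to about 2 mm. A picture is of the moment at which its call begins. There is no depth.
- ticket.job_done(): hands the job in, once; it reports no verdict.
Trained networks look in a picture, given as the dict that the camera call returned (one of the last four; its "shot" number tells which), for a name from the list of things; names that differ only in an ending like _2 or _b are one class to them, and where a whole thing is asked for, a point or a joint stands for the part that bears it (a point fixed in the world has none). Each returns a list of dicts, best first, with "score" (0 to 1); they miss things now and then, are a little off and sometimes report something else, mostly with a low value. They report only what shows in the picture. A call takes as long as a camera call.
- imaging.spot_in(picture, label): "extent" ([left, top, right, bottom] in pixels, round what is visible of it).
- imaging.cut_out(picture, label): "mask" (400x640 bool, what is visible of it) and "extent" ([left, top, right, bottom] in pixels, round what is visible of it).
- imaging.place_of(picture, label): "at" ([column, row] in pixels: a listed point, or the origin of a listed thing).
The state is a dict: "t": time; "joint_positions": joint angles; "qd": joint speeds; "joint_torque": joint torques, N m; "ee_pos": TCP position; "tcp_rot": TCP orientation; "ft_force": force on the tool from outside, world axes, zero at the start; "ft_torque": the same for the moment, N m; "opening": finger opening in m.
Only numpy, scipy, OpenCV 4.12 (cv2) and the standard library are available. Lean on these libraries where they do the work, as an engineer would, in place of code of your own. Each camera call takes 0.05 s, during which the arm holds its last target.

TASK

Slacken the screw press by exactly one turn: with the fingertips, gently push the upright handle on the hand wheel's spoke round counter-clockwise (seen from above) until it stands again just where it was at the start, then take the hand away. Only push the handle, do not grip it, and leave everything else on the table where it is.

Things in the scene. Friction and masses are not known exactly. Their poses are not given: they have to be found in the camera images.
- press: bench-top screw press, fixed to the table (its place and yaw vary): base plate 240 (its x) x 280 (its y) x 25 mm, two columns, a crown beam 70 x 290 mm (its top 180 mm, the nuts on it 190 mm above the table) and, lying level on top of the crown, a steel hand wheel. Origin at the centre of the underside of the base, on the wheel's axis; z up
- wheel_axis (a point): point on the wheel's upright axis (fixed), in the mid-plane of its rim, 201 mm above the table. The rim is 184 mm across outside and 14 mm thick (its top is at 208 mm); three spokes at 120 degrees; hub 44 mm across, up to 215 mm; the screw, 17 mm across, stands out of the hub up to about 250 mm
- handle (a point): middle of the upright wooden handle that stands on one of the three spokes, 75 mm from the wheel's axis; this point is 241 mm above the table. The wood is 23 mm across at most and reaches from 213 to 269 mm above the table (a steel collar 26 mm across below it, from 197 mm); it does not spin on its own. It can stand in almost any direction at the start
- wheel (a joint): angle of the hand wheel, rad, growing counter-clockwise from above (slackening; the platen rises 5 mm a turn). Some value between -2.4 and 2.4 at the start; when it reads 0 the handle lies towards the press's own +x. One turn is 6.28. The wheel is stiff (about 0.2 Nm, 3 N at the handle), stays where it is left and turns freely both ways past more than one turn
- ink_jar: closed ink jar, 60 mm across, 75 mm tall, beside the press on the left; origin at the centre of its underside; to be left alone
- tape_roll: roll of tape lying flat, 90 mm across, 36 mm high, beside the press on the right; origin at the centre of its underside; to be left alone
- brush_pot: metal pot, 72 mm across and 100 mm tall, with three brushes up to 180 mm high; origin at the centre of its underside; to be left alone
- roller: hand ink roller lying on the table, 180 mm long, up to 36 mm high; origin underneath, at the front end of its wooden handle; to be left alone
- wood_block: plywood block 100 x 75 x 22 mm lying flat behind the press; origin at the centre of its underside; to be left alone
- paste_bowl: white bowl, 110 mm across, 50 mm high; origin at the centre of its underside; to be left alone
- paint_bottle: bottle beside the press on the right, 60 mm across, 160 mm tall; origin at the centre of its underside; to be left alone

How it is judged:
On the way:
1. the handle has been pushed round to the far side of the wheel (distance of handle from where it was at the start of the episode above 0.13 m and value of joint wheel above 0 rad).
At the end, for the whole second after the job is handed in: the wheel has made one turn counter-clockwise, is at rest and its handle is within 15 mm (about 11 degrees) of where it stood at the start, with the robot clear (distance of handle from where it was at the start of the episode below 0.015 m and value of joint wheel between 3.5 and 9.1 rad and velocity of joint wheel between -0.05 and 0.05 rad/s); the robot touches nothing.
It fails at once if the wheel was turned far past one turn (value of joint wheel above 10.4 rad).
It fails at once if the wheel was turned far the wrong way (tightened) (value of joint wheel below -4.2 rad).
It fails at once if the handle or press was gripped or shoved hard (over 25 N) (contact force between the fingers and press above 25 N).
It fails at once if something else on the table was moved (more than 15 mm) or lifted (distance of any of ink_jar, tape_roll, brush_pot, roller, wood_block, paste_bowl, paint_bottle from where it was at the start of the episode above 0.015 m).
It also fails if it takes over 56 s, if anything falls off the work surface, if the arm or the gripper's body presses on something with over 40 N, if the wrist force passes 120 N, or if a joint passes its speed limit or range.

## Working session

There is one attempt and no reset: what is moved stays moved. The work goes in short steps, Python scripts to look and compute and a shell command to move; the robot and the scene stay as the last step left them, time stands still between calls to the robot, and variables do not carry over. Pictures are saved under pics/ and viewed, and the job is handed in when it is done.

```bash
ls; mkdir -p pics
cat > h.py <<'E'
import numpy as np, cv2
from cell import sense, imaging, ticket, r
def ray(p,uv):
    K=np.array(p["camera_matrix"]);T=np.array(p["world_from_camera"])
    d=T[:3,:3]@np.linalg.solve(K,[uv[0],uv[1],1.0]);return T[:3,3],d/np.linalg.norm(d)
def atz(p,uv,z):
    o,d=ray(p,uv);return o+d*(z-o[2])/d[2]
def tri(a,b):
    A=np.zeros((3,3));B=np.zeros(3)
    for p,uv in (a,b):
        o,d=ray(p,uv);M=np.eye(3)-np.outer(d,d);A+=M;B+=M@o
    return np.linalg.solve(A,B)
def proj(p,X):
    K=np.array(p["camera_matrix"]);T=np.linalg.inv(np.array(p["world_from_camera"]))
    c=K@(T[:3,:3]@np.array(X)+T[:3,3]);return c[:2]/c[2]
def save(p,n): cv2.imwrite("pics/"+n,p["img"][:,:,::-1])
E
python3 - <<'E'
from h import *
np.set_printoptions(precision=4,suppress=True)
P={}
for n in("scene","side"):
    p=imaging.camera(n);P[n]=p;save(p,n+"0.png")
    for l in("handle","wheel_axis","press","ink_jar","tape_roll","brush_pot","roller","wood_block","paste_bowl","paint_bottle"):
        q=imaging.place_of(p,l)
        print(n,l,[(np.round(x["at"],1).tolist(),round(x["score"],2)) for x in q[:2]])
        P[n,l]=q[0]["at"] if q else None
for l in("handle","wheel_axis","press","ink_jar","tape_roll","brush_pot","roller","wood_block","paste_bowl","paint_bottle"):
    a,b=P["scene",l],P["side",l]
    if a is not None and b is not None: print(l,tri((P["scene"],a),(P["side"],b)))
s=sense();print(s["t"],s["ee_pos"],s["tcp_rot"],s["opening"])
E
```

```text
pics
scene handle [([332.6, 186.4], 0.8)]
scene wheel_axis [([209.6, 200.4], 0.63), ([350.1, 214.7], 0.59)]
scene press [([344.6, 266.7], 0.86)]
scene ink_jar [([424.1, 268.3], 0.64)]
scene tape_roll [([283.1, 228.8], 0.46)]
scene brush_pot [([208.7, 202.2], 0.56)]
scene roller [([477.7, 293.9], 0.93)]
scene wood_block [([326.1, 309.1], 0.78)]
scene paste_bowl [([441.4, 341.5], 0.58)]
scene paint_bottle [([279.5, 248.9], 0.73)]
side handle [([308.6, 176.1], 0.59)]
side wheel_axis [([307.7, 170.4], 0.95)]
side press [([308.8, 214.4], 0.56)]
side ink_jar [([272.8, 189.3], 0.78), ([307.8, 171.0], 0.19)]
side tape_roll [([316.8, 266.3], 0.57)]
side brush_pot [([343.8, 334.6], 0.71)]
side roller [([272.3, 169.0], 0.76)]
side wood_block []
side paste_bowl [([314.5, 167.4], 0.64)]
side paint_bottle []
handle [ 0.553  -0.0099  0.2412]
wheel_axis [ 0.6559 -0.1825  0.2964]
press [0.5784 0.0655 0.0006]
ink_jar [ 0.4536  0.2586 -0.0064]
tape_roll [ 0.5565 -0.186  -0.0075]
brush_pot [ 0.5911 -0.4639 -0.0012]
roller [ 0.4615  0.4197 -0.0085]
paste_bowl [ 0.6543  0.3961 -0.006 ]
1.1 [ 0.675  -0.      0.1927] [[-0. -1.  0.]
 [-1.  0.  0.]
 [-0. -0. -1.]] 0.08552586222190588
```

View pics/scene0.png

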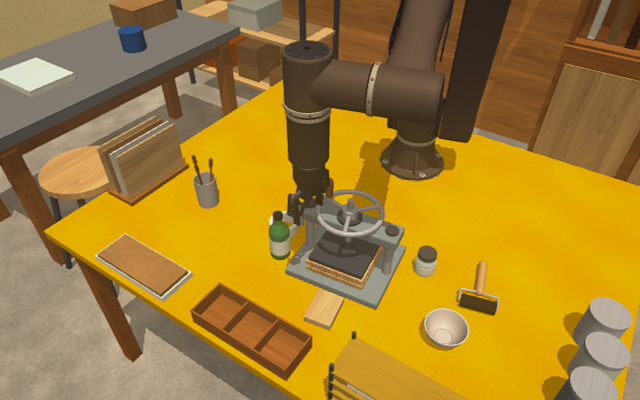

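View pics/side0.png

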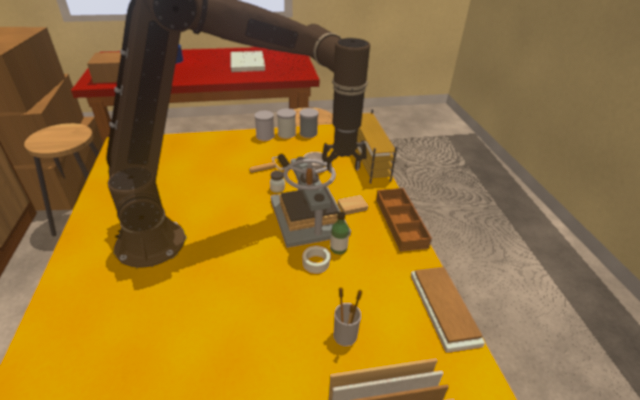

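Run:
```python
from h import *
np.set_printoptions(precision=4,suppress=True)
P={}
for n in("scene","side"):
    p=imaging.camera(n);P[n]=p
print(tri((P["scene"],[350.1,214.7]),(P["side"],[307.7,170.4])))
for n in P: print(n,np.array(P[n]["world_from_camera"]))
p=imaging.camera("wrist");save(p,"wrist0.png")
for l in("handle","wheel_axis"):
  for x in imaging.place_of(p,l)[:2]: print(l,x)
```

```text
[0.5717 0.0681 0.2022]
scene [[-0.5436  0.5558 -0.629   1.3786]
 [ 0.8393  0.3702 -0.3983  0.4916]
 [ 0.0115 -0.7444 -0.6677  1.0275]
 [ 0.      0.      0.      1.    ]]
side [[ 0.9854 -0.0849  0.1473  0.3754]
 [-0.1684 -0.6076  0.7762 -1.1145]
 [ 0.0236 -0.7897 -0.613   1.0106]
 [ 0.      0.      0.      1.    ]]
handle {'at': [570.3, 230.6], 'score': 0.57}
wheel_axis {'at': [476.4, 310.7], 'score': 0.56}
```

The scene view shows the wheel centred near (350,213). The handle is not obvious there, because the gripper's fingers are at about (315,195). The side view shows the wheel at (308,173) with a brown handle near (309,173). I'll zoom in.

Run:
```python
import cv2,numpy as np
a=cv2.imread("pics/scene0.png")[160:300,260:440];b=cv2.imread("pics/side0.png")[140:280,240:380]
a=cv2.resize(a,None,fx=2.2,fy=2.2,interpolation=2);b=cv2.resize(b,None,fx=2.2,fy=2.2,interpolation=2)
cv2.imwrite("pics/z0.png",np.hstack([a,b]))
```

```text
(no output)
```

View pics/wrist0.png

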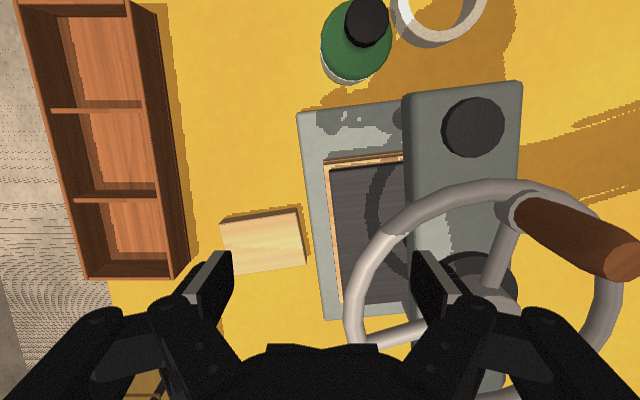

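Run:
```python
from h import *
p=imaging.camera("wrist")
np.set_printoptions(precision=4,suppress=True)
print(np.array(p["world_from_camera"]),p["camera_matrix"])
for l in("handle","wheel_axis"):
  for x in imaging.place_of(p,l)[:2]: print(l,x,atz(p,x["at"],.241),atz(p,x["at"],.201))
```

```text
[[-1.      0.0009 -0.      0.6752]
 [ 0.0008  0.9565  0.2917 -0.074 ]
 [ 0.0003  0.2917 -0.9565  0.3749]
 [ 0.      0.      0.      1.    ]] [[302.9232   0.     321.5743]
 [  0.     302.9232 197.6692]
 [  0.       0.       1.    ]]
handle {'at': [570.5, 233.5], 'score': 0.95} [ 0.5559 -0.0151  0.241 ] [0.5202 0.0025 0.201 ]
handle {'at': [402.4, 211.1], 'score': 0.25} [ 0.6373 -0.0265  0.241 ] [ 0.626  -0.0123  0.201 ]
wheel_axis {'at': [476.3, 311.0], 'score': 0.57} [0.5945 0.0288 0.241 ] [0.5704 0.0594 0.201 ]
```

The wrist view shows the handle clearly, its collar at about (520,210) and its free end at (610,265), and the right finger very close to the rim. I'll check that clearance before moving.

View pics/z0.png

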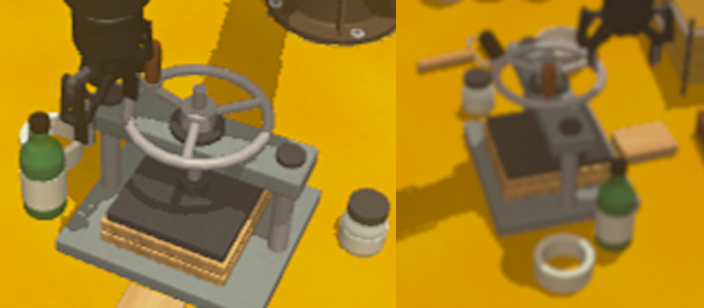

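Run:
```python
from h import *
s=sense();print(s["ft_force"],s["ft_torque"])
```

```text
[-0.12266709  0.14042119 -0.38307236] [-0.00667214 -0.035806    0.05739163]
```

In the zoom, the fingers stand above and beside the rim with no contact, and the handle is behind the gripper at roughly world -y of the axis. I'll go straight up, close the hand, and measure again from there.

```bash
python3 -m crank '[[[0,0,0],[0,0,-40],1],[[0,0,0],[0,0,-90],1],[[0,0,0],[40,40,-120],-1],[[0,0,0],[60,60,-120],-1],[[0,0,0],[60,60,-120],-1]]'
python3 - <<'E'
from h import *
np.set_printoptions(precision=4,suppress=True)
P={}
for n in("scene","side","wrist"):
    p=imaging.camera(n);P[n]=p;save(p,n+"1.png")
for l in("handle","wheel_axis"):
    A={}
    for n in P:
        q=imaging.place_of(P[n],l); 
        if q: A[n]=q[0]["at"]
        for x in q[:2]: print(n,l,x["at"],x["score"],atz(P[n],x["at"],.241 if l=="handle" else .201))
    for a,b in (("scene","side"),("scene","wrist"),("side","wrist")):
        if a in A and b in A: print(l,a,b,tri((P[a],A[a]),(P[b],A[b])))
s=sense();print(s["t"],s["ee_pos"],s["opening"])
E
```

```text
t: 2.12
ee_pos: [0.614, -0.0612, 0.3144]
tcp_rot: [[-0.001, -1.0, 0.002], [-1.0, 0.001, 0.0], [-0.0, -0.002, -1.0]]
ft_force: [0.7, 0.8, 0.1]
opening: 0.0328
side handle [310.7, 178.0] 0.61 [ 0.5615 -0.0273  0.241 ]
side handle [276.4, 187.5] 0.21 [ 0.445  -0.0647  0.241 ]
wrist handle [385.4, 235.9] 0.86 [ 0.557 -0.02   0.241]
handle side wrist [ 0.5596 -0.0208  0.2386]
scene wheel_axis [347.4, 213.2] 0.95 [0.5771 0.0573 0.201 ]
side wheel_axis [308.5, 173.9] 0.81 [0.5675 0.055  0.201 ]
side wheel_axis [275.2, 186.4] 0.45 [ 0.4453 -0.0033  0.201 ]
wheel_axis scene side [0.5702 0.0562 0.1977]
2.575 [ 0.6152 -0.0596  0.3121] 8.333764461075807e-05
```

View pics/wrist1.png

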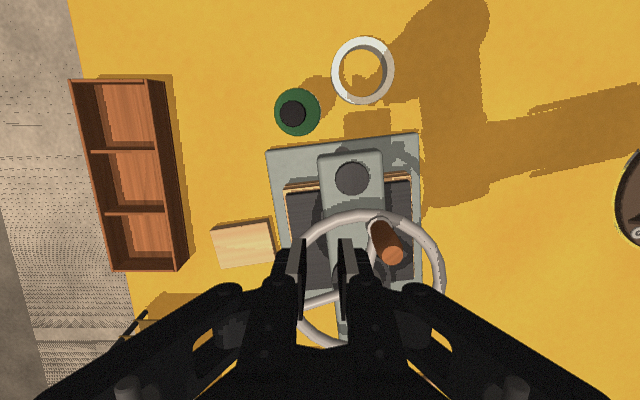

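View pics/scene1.png

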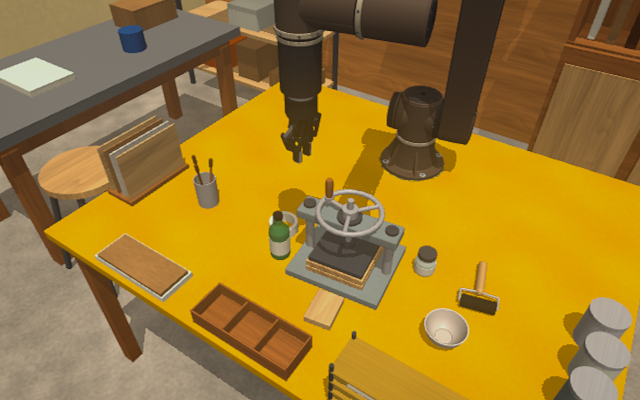

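The fingers are shut and the handle now shows in the scene view, from about (329,181) at the top to (329,196) at the bottom, with nothing in front of it. I'll refine the axis and handle with masks and an overlay.

```bash
python3 - <<'E'
from h import *
from scipy.optimize import least_squares
np.set_printoptions(precision=4,suppress=True)
P={}
for n in("scene","side","wrist"):
    p=imaging.camera(n);P[n]=p
    for l in("wheel","handle"):
        q=imaging.cut_out(p,l)
        for i,x in enumerate(q[:2]): print(n,l,x["extent"],x["score"],x["mask"].sum())
        if q and l=="wheel": P[n+"m"]=q[0]["mask"]
    for x in imaging.place_of(p,"handle")[:1]: print(n,"handle",x["at"],x["score"]); P[n+"h"]=x["at"]
    for x in imaging.place_of(p,"wheel_axis")[:1]: print(n,"axis",x["at"],x["score"])
np.savez("cams.npz",**{n+k:np.array(P[n][k]) for n in("scene","side","wrist") for k in("img","camera_matrix","world_from_camera")},**{n+"m":P[n+"m"] for n in("scene","side","wrist") if n+"m" in P})
E
cat > ov.py <<'E'
from h import *
import sys
def overlay(p,ax,th,crop,f,name):
    x0,y0,x1,y1=crop
    im=cv2.resize(p["img"][y0:y1,x0:x1,::-1],None,fx=f,fy=f,interpolation=cv2.INTER_CUBIC)
    t=np.linspace(0,2*np.pi,100)
    def pl(X,c): 
        q=np.array([proj(p,x) for x in X]);q=((q+.5-[x0,y0])*f).astype(np.int32);cv2.polylines(im,[q],False,c,1)
    pl([[ax[0]+.092*np.cos(a),ax[1]+.092*np.sin(a),.201] for a in t],(0,0,255))
    pl([[ax[0]+.078*np.cos(a),ax[1]+.078*np.sin(a),.201] for a in t],(0,0,255))
    pl([[ax[0],ax[1],.201],[ax[0],ax[1],.25]],(255,0,0))
    h=[ax[0]+.075*np.cos(th),ax[1]+.075*np.sin(th)]
    pl([[h[0],h[1],.2],[h[0],h[1],.269]],(0,255,0))
    for z in(.213,.269): pl([[h[0]+.0115*np.cos(a),h[1]+.0115*np.sin(a),z] for a in t],(0,255,0))
    cv2.imwrite("pics/"+name,im)
E
python3 - <<'E'
from ov import *
d=np.load("cams.npz")
c={"scene":(290,160,420,260),"side":(260,130,360,220),"wrist":(260,160,460,360)}
for n in c:
    p={k:d[n+k] for k in("img","camera_matrix","world_from_camera")}
    overlay(p,(.572,.060),np.deg2rad(-102),c[n],4 if n!="wrist" else 3,"ov_"+n+".png")
E
```

```text
scene wheel [313.2, 178.4, 384.8, 236.0] 0.97 1551
scene handle [317.8, 175.5, 382.3, 234.0] 0.79 1436
scene handle [332.4, 185.8] 0.82
scene axis [347.4, 214.0] 0.55
side wheel [284.3, 157.6, 334.0, 191.5] 0.86 776
side handle [284.4, 158.6, 335.9, 185.5] 0.87 681
side handle [316.3, 264.2] 0.74
side axis [306.1, 171.0] 0.86
wrist wheel [281.3, 206.1, 447.5, 351.6] 0.77 5112
wrist handle [282.1, 205.2, 447.5, 351.3] 0.94 5146
wrist handle [209.8, 218.8, 276.5, 269.4] 0.21 2576
wrist handle [385.6, 239.5] 0.82
wrist axis [363.6, 288.5] 0.8
```

View pics/ov_scene.png

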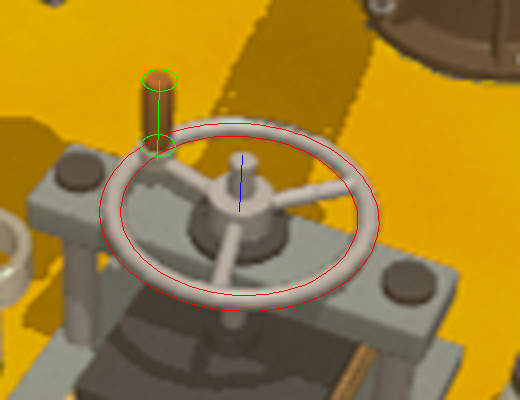

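View pics/ov_side.png

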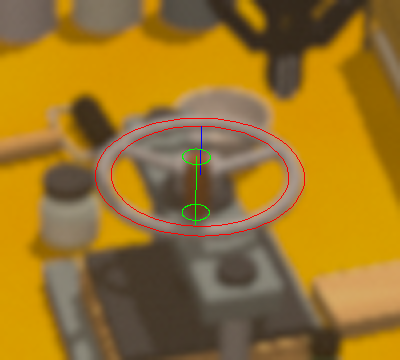

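View pics/ov_wrist.png

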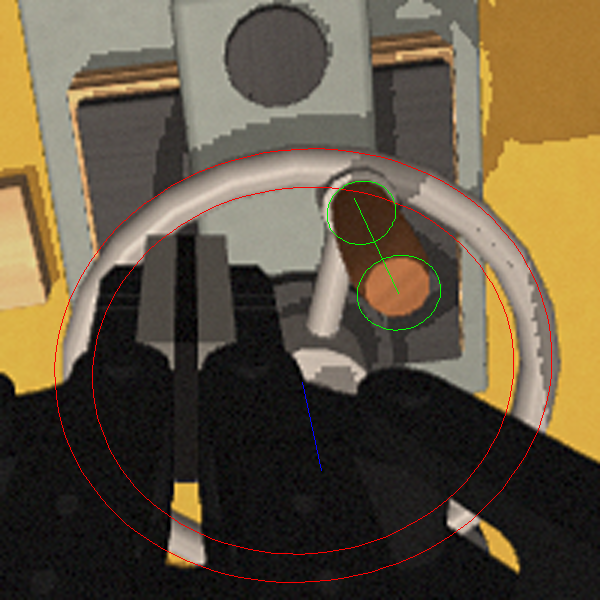

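The overlay with axis (0.572, 0.060) and the handle at -102° fits all three views to within 1–2 mm. That puts the handle's start at (0.556, -0.013), with a fitted radius of 75 mm. Next I'll go behind it on the clockwise side, at bearing -142°, and lower to z≈0.238.

```bash
python3 -m crank '[[[0,0,0],[-37,51,0],-1],[[0,0,0],[-74,102,0],-1],[[0,0,0],[-74,102,0],-1],[[0,0,0],[-74,102,25],-1],[[0,0,0],[-74,102,50],-1],[[0,0,0],[-74,102,74],-1],[[0,0,0],[-74,102,74],-1]]'
python3 - <<'E'
from ov import *
for n,c in (("scene",(280,120,440,260)),("wrist",(160,60,560,360))):
    p=imaging.camera(n);overlay(p,(.572,.060),np.deg2rad(-102),c,4 if n=="scene" else 2,"b_"+n+".png")
s=sense();print(s["t"],s["ee_pos"],s["ft_force"])
E
```

```text
t: 4.2
ee_pos: [0.5122, 0.0135, 0.2372]
tcp_rot: [[-0.0, -1.0, -0.003], [-1.0, 0.0, -0.001], [0.001, 0.003, -1.0]]
ft_force: [0.5, -0.0, 0.8]
opening: -0.0002
4.3 [0.51360095 0.01375352 0.23949909] [-0.53017366 -0.02786076  1.47197626]
```

View pics/b_scene.png

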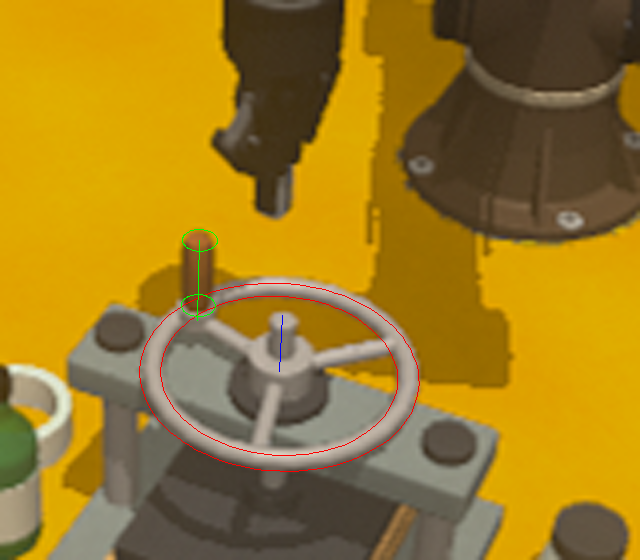

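View pics/b_wrist.png

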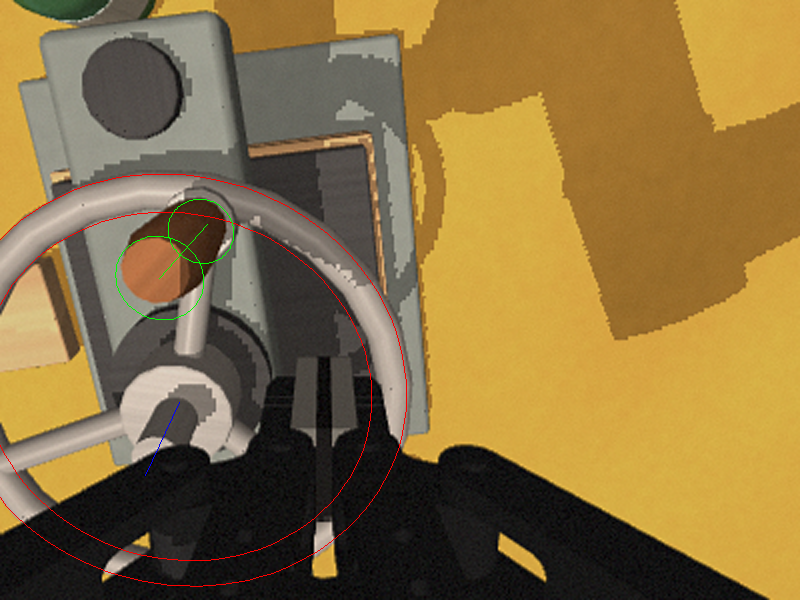

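The scene crop shows the tip, at (270,215), well clear of the handle at (198,270), and the wrist view agrees. Next, a helper that turns finger bearings into tool-axis shifts.

```bash
cat > arc.py <<'E'
from h import *
import sys
def arc(angs,R=.075,ax=(.572,.060),z=.238):
    s=sense();T=np.array(s["tcp_rot"]);o=np.array(s["ee_pos"])
    print("t",s["t"],"pos",np.round(o,4),"bearing",np.rad2deg(np.arctan2(o[1]-ax[1],o[0]-ax[0])).round(1),"r",np.hypot(o[1]-ax[1],o[0]-ax[0]).round(4),"F",np.round(s["ft_force"],1))
    for a in angs:
        q=np.deg2rad(a);print(a,np.round(1000*T.T@([ax[0]+R*np.cos(q),ax[1]+R*np.sin(q),z]-o)).astype(int).tolist())
if __name__=="__main__": arc([float(x) for x in sys.argv[1:]])
E
python3 arc.py -140 -138 -136 -134 -132 -130 -128 -126 -123 -120 -116 -112
```

```text
t 4.3 pos [0.5136 0.0138 0.2395] bearing -141.6 r 0.0745 F [-0.5 -0.   1.5]
-140.0 [2, -1, 2]
-138.0 [4, -3, 2]
-136.0 [6, -4, 2]
-134.0 [8, -6, 2]
-132.0 [9, -8, 2]
-130.0 [11, -10, 2]
-128.0 [13, -12, 2]
-126.0 [14, -14, 2]
-123.0 [17, -18, 2]
-120.0 [19, -21, 2]
-116.0 [21, -26, 2]
-112.0 [23, -30, 2]
```

```bash
python3 -m crank '[[[0,0,0],[2,-1,2],-1],[[0,0,0],[4,-3,2],-1],[[0,0,0],[6,-4,2],-1],[[0,0,0],[8,-6,2],-1],[[0,0,0],[9,-8,2],-1],[[0,0,0],[11,-10,2],-1],[[0,0,0],[13,-12,2],-1],[[0,0,0],[14,-14,2],-1],[[0,0,0],[17,-18,2],-1],[[0,0,0],[19,-21,2],-1],[[0,0,0],[21,-26,2],-1],[[0,0,0],[23,-30,2],-1]]'; python3 arc.py -108 -104 -100 -95 -90 -85 -80 -75 -70 -65 -60 -55
python3 - <<'E'
from ov import *
p=imaging.camera("scene");overlay(p,(.572,.060),np.deg2rad(-102),(280,120,440,260),4,"c_scene.png")
E
```

```text
t: 5.8
ee_pos: [0.544, -0.0094, 0.2374]
tcp_rot: [[-0.0, -1.0, 0.001], [-1.0, 0.0, -0.0], [0.0, -0.001, -1.0]]
ft_force: [0.6, -0.1, 0.3]
opening: 0.0001
t 5.8 pos [ 0.544  -0.0094  0.2374] bearing -112.0 r 0.0748 F [ 0.6 -0.1  0.3]
-108.0 [2, -5, -1]
-104.0 [3, -10, -1]
-100.0 [4, -15, -1]
-95.0 [5, -21, -1]
-90.0 [6, -28, -1]
-85.0 [5, -35, -1]
-80.0 [4, -41, -1]
-75.0 [3, -47, -1]
-70.0 [1, -54, -1]
-65.0 [-1, -60, -1]
-60.0 [-4, -66, -1]
-55.0 [-8, -71, -1]
```

View pics/c_scene.png

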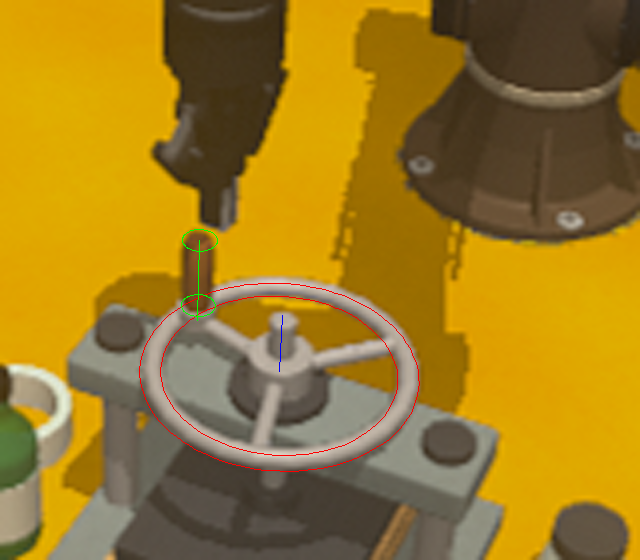

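The fingertip shows at crop (218,225), level with the top of the handle, while the reported TCP should already overlap it, and there is no contact force. I'll check where the TCP projects.

Run:
```python
from ov import *
s=sense();o=np.array(s["ee_pos"])
for n in("scene","side","wrist"):
    p=imaging.camera(n);save(p,"d_%s.png"%n);print(n,proj(p,o),proj(p,o+[0,0,.03]),proj(p,[.5564,-.0134,.269]),proj(p,[.5564,-.0134,.241]))
    im=p["img"][:,:,::-1].copy()
    for X,c in((o,(0,0,255)),(o+[0,0,.03],(255,0,255)),([.5564,-.0134,.269],(0,255,0)),([.5564,-.0134,.213],(0,255,0))):
        u=proj(p,X);cv2.circle(im,tuple(int(round(v*8)) for v in u),12,c,-1,shift=3)
    x0,y0,x1,y1={"scene":(290,130,390,230),"side":(270,110,370,210),"wrist":(200,100,440,340)}[n]
    cv2.imwrite("pics/e_%s.png"%n,cv2.resize(im[y0:y1,x0:x1],(400,400),interpolation=cv2.INTER_CUBIC))
a=np.hstack([cv2.imread("pics/e_scene.png"),cv2.imread("pics/e_wrist.png")]);cv2.imwrite("pics/e.png",a)
```

```text
scene [332.8834696  187.03347093] [333.15810552 178.20702365] [329.47543383 179.57333825] [329.27272547 187.84714249]
side [304.7404358 176.257167 ] [304.79991209 168.72585677] [308.63305275 168.68410104] [308.52877885 175.73179425]
wrist [321.09028881 224.63647079] [321.00552255 245.11602094] [298.6823861  239.97742059] [301.89151093 221.12259161]
```

View pics/e.png

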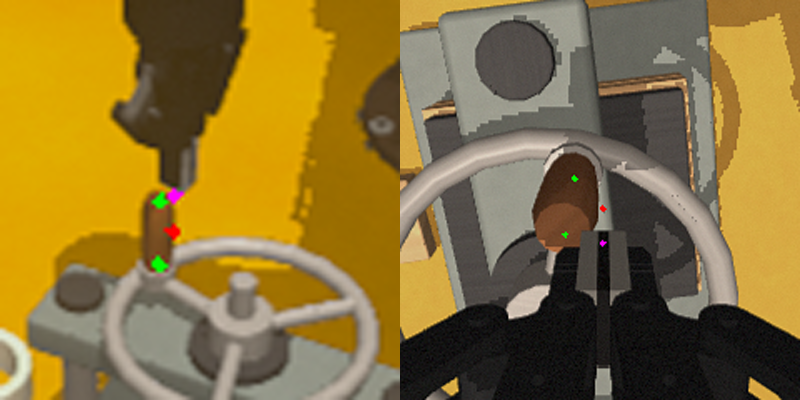

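View pics/e_side.png

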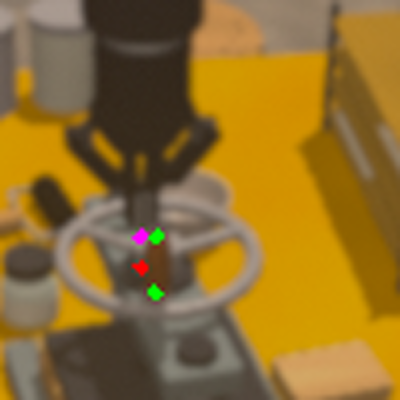

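Both views put the visible fingertips about 30 mm above the reported TCP (the magenta mark). That agrees with there being no contact at a centre distance of only 13 mm, so the TCP does not sit at the end of the shut fingers. I'll measure the offset before going lower.

Run:
```python
from ov import *
s=sense();o=np.array(s["ee_pos"])
ims=[]
for n in("scene","wrist"):
    p=imaging.camera(n)
    x0,y0,x1,y1={"scene":(310,150,360,200),"wrist":(280,200,360,280)}[n]
    f=400/(x1-x0)
    im=cv2.resize(p["img"][y0:y1,x0:x1,::-1],(400,400),interpolation=cv2.INTER_CUBIC)
    for d,c in((.02,(0,0,255)),(.03,(255,0,255)),(.04,(255,255,0))):
        q=[((proj(p,o+[a*.012,b*.011,d])+.5-[x0,y0])*f).astype(int) for a,b in((-1,-1),(1,-1),(1,1),(-1,1),(-1,-1))]
        cv2.polylines(im,[np.array(q,np.int32)],False,c,1)
    ims.append(im)
cv2.imwrite("pics/f.png",np.hstack(ims))
print(r.grip_depth, [x for x in dir(r) if x[0]!='_'])
```

```text
0.0187 ['IKError', 'grip_depth']
```

View pics/f.png

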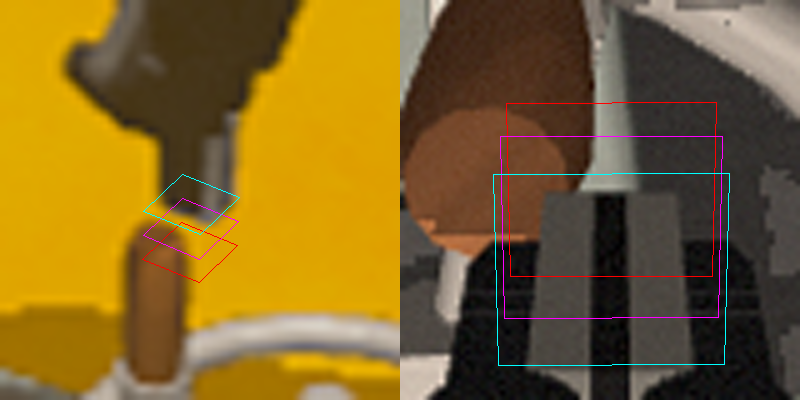

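The rendered tips fit an offset of about +40 mm, so the true tip is at z≈0.278, just over the handle's top. I'll back off to -142° and lower in two stages, checking against the picture.

```bash
python3 -m crank '[[[0,0,0],[-12,15,-2],-1],[[0,0,0],[-23,31,0],-1],[[0,0,0],[-23,31,0],-1],[[0,0,0],[-23,31,8],-1],[[0,0,0],[-23,31,16],-1],[[0,0,0],[-23,31,24],-1],[[0,0,0],[-23,31,24],-1]]'
cat > tip.py <<'E'
from ov import *
import sys
s=sense();o=np.array(s["ee_pos"]);print(s["t"],np.round(o,4),np.round(s["ft_force"],1))
ims=[]
for n in("scene","wrist"):
    p=imaging.camera(n);u=proj(p,o+[0,0,.035])
    h=40 if n=="scene" else 60
    x0,y0=int(u[0])-h,int(u[1])-h+10;f=400/(2*h)
    im=cv2.resize(p["img"][max(y0,0):y0+2*h,x0:x0+2*h,::-1],(400,400),interpolation=cv2.INTER_CUBIC)
    for d,c in((.03,(255,0,255)),(.04,(255,255,0))):
        q=[((proj(p,o+[a*.012,b*.011,d])+.5-[x0,y0])*f).astype(int) for a,b in((-1,-1),(1,-1),(1,1),(-1,1),(-1,-1))]
        cv2.polylines(im,[np.array(q,np.int32)],False,c,1)
    ims.append(im)
cv2.imwrite("pics/"+sys.argv[1],np.hstack(ims))
E
python3 tip.py g.png
```

```text
t: 6.98
ee_pos: [0.5121, 0.0134, 0.2124]
tcp_rot: [[-0.001, -1.0, -0.001], [-1.0, 0.001, -0.001], [0.001, 0.001, -1.0]]
ft_force: [0.6, 0.3, -0.4]
opening: -0.0001
6.975 [0.5121 0.0134 0.2124] [ 0.6  0.3 -0.4]
```

View pics/g.png

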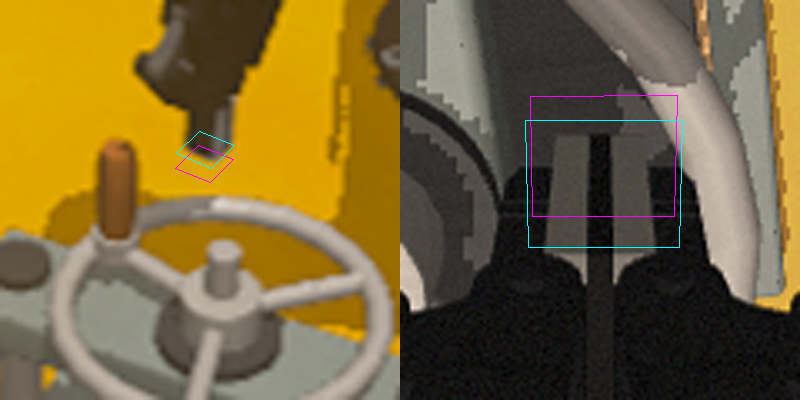

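The offset is confirmed at about 40 mm (the cyan outline), so the tip is now at about 0.252 and clear of everything. I'll lower it 16 mm more.

```bash
python3 -m crank '[[[0,0,0],[0,0,8],-1],[[0,0,0],[0,0,16],-1],[[0,0,0],[0,0,16],-1]]'; sed -i 's/z=.238/z=.196/' arc.py; python3 tip.py i.png; python3 arc.py -140 -138 -136 -134 -132 -130 -128 -126 -123 -120 -117 -114
```

```text
t: 7.45
ee_pos: [0.5121, 0.0134, 0.1964]
tcp_rot: [[-0.0, -1.0, -0.001], [-1.0, 0.0, -0.001], [0.001, 0.001, -1.0]]
ft_force: [0.2, -0.1, 0.1]
opening: 0.0002
7.45 [0.5121 0.0134 0.1964] [ 0.2 -0.1  0.1]
t 7.55 pos [0.5127 0.0135 0.1973] bearing -141.9 r 0.0754 F [ 0.4 -0.4 -0.5]
-140.0 [2, -2, 1]
-138.0 [4, -4, 1]
-136.0 [6, -5, 1]
-134.0 [7, -7, 1]
-132.0 [9, -9, 1]
-130.0 [11, -11, 1]
-128.0 [13, -13, 1]
-126.0 [14, -15, 1]
-123.0 [16, -18, 1]
-120.0 [18, -22, 1]
-117.0 [20, -25, 1]
-114.0 [22, -29, 1]
```

View pics/i.png

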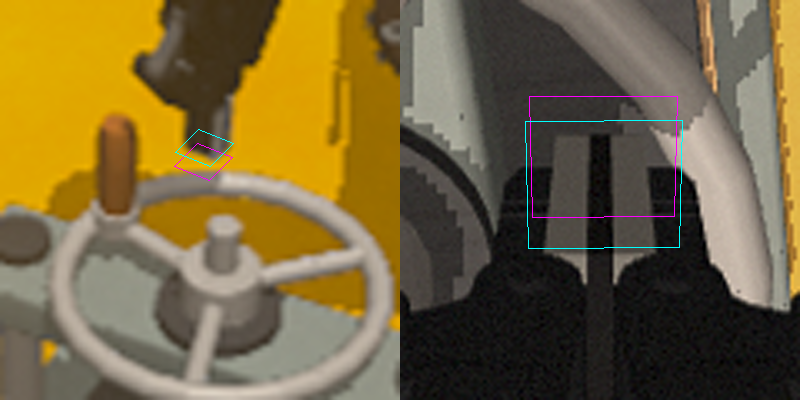

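The tip now stands just above the rim's level and beside the handle. Now for the gentle push into contact.

```bash
python3 -m crank '[[[0,0,0],[3,-3,1],-1],[[0,0,0],[6,-5,1],-1],[[0,0,0],[8,-8,1],-1],[[0,0,0],[10,-10,1],-1],[[0,0,0],[12,-12,1],-1],[[0,0,0],[14,-15,1],-1],[[0,0,0],[16,-18,1],-1],[[0,0,0],[18,-22,1],-1],[[0,0,0],[20,-25,1],-1],[[0,0,0],[22,-29,1],-1]]'; python3 tip.py j.png; python3 arc.py -110 -105 -100 -95 -90 -85 -80 -75 -70 -65 -60 -55
```

```text
t: 8.8
ee_pos: [0.5416, -0.0083, 0.1961]
tcp_rot: [[-0.0, -1.0, -0.001], [-1.0, 0.0, -0.0], [0.0, 0.001, -1.0]]
ft_force: [-2.8, 3.3, -0.0]
opening: 0.0001
8.8 [ 0.5416 -0.0083  0.1961] [-2.8  3.3 -0. ]
t 8.9 pos [ 0.542  -0.0087  0.1961] bearing -113.6 r 0.075 F [-0.4  0.6  0.7]
-110.0 [2, -4, 0]
-105.0 [4, -11, 0]
-100.0 [5, -17, 0]
-95.0 [6, -23, 0]
-90.0 [6, -30, 0]
-85.0 [6, -37, 0]
-80.0 [5, -43, 0]
-75.0 [4, -49, 0]
-70.0 [2, -56, 0]
-65.0 [-1, -62, 0]
-60.0 [-4, -67, 0]
-55.0 [-7, -73, 0]
```

View pics/j.png

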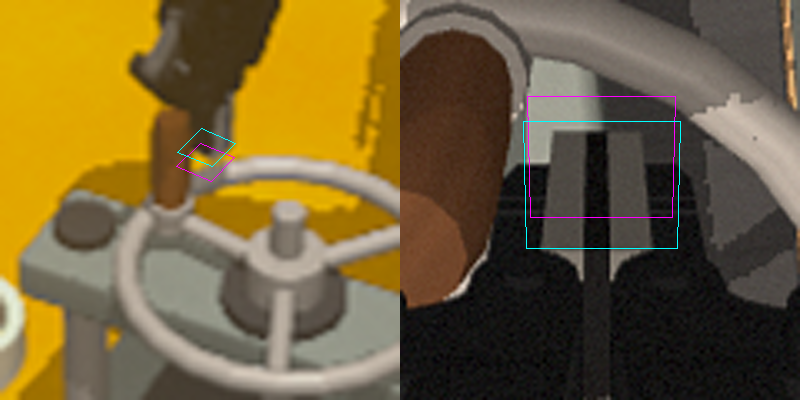

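The fingertip is touching the handle at about 4 N. I'll carry on round the circle.

```bash
python3 -m crank '[[[0,0,0],[2,-4,0],-1],[[0,0,0],[4,-11,0],-1],[[0,0,0],[5,-17,0],-1],[[0,0,0],[6,-23,0],-1],[[0,0,0],[6,-30,0],-1],[[0,0,0],[6,-37,0],-1],[[0,0,0],[5,-43,0],-1],[[0,0,0],[4,-49,0],-1],[[0,0,0],[2,-56,0],-1],[[0,0,0],[-1,-62,0],-1],[[0,0,0],[-4,-67,0],-1],[[0,0,0],[-7,-73,0],-1]]'; python3 arc.py -49 -43 -37 -31 -25 -19 -13 -7 -1 5 11 17
python3 - <<'E'
from h import *
p=imaging.camera("scene");cv2.imwrite("pics/k.png",cv2.resize(p["img"][110:270,270:430,::-1],(560,560)))
E
```

```text
t: 10.4
ee_pos: [0.6155, -0.0018, 0.1963]
tcp_rot: [[-0.0, -1.0, 0.0], [-1.0, 0.0, -0.002], [0.002, -0.0, -1.0]]
ft_force: [-3.4, -1.8, -0.3]
opening: -0.0001
t 10.4 pos [ 0.6155 -0.0018  0.1963] bearing -54.8 r 0.0756 F [-3.4 -1.8 -0.3]
-49.0 [-5, -6, 0]
-43.0 [-11, -11, 0]
-37.0 [-17, -16, 0]
-31.0 [-23, -21, 0]
-25.0 [-30, -24, 0]
-19.0 [-37, -27, 0]
-13.0 [-45, -30, 0]
-7.0 [-53, -31, 0]
-1.0 [-61, -31, 0]
5.0 [-68, -31, 0]
11.0 [-76, -30, 0]
17.0 [-84, -28, 0]
```

View pics/k.png

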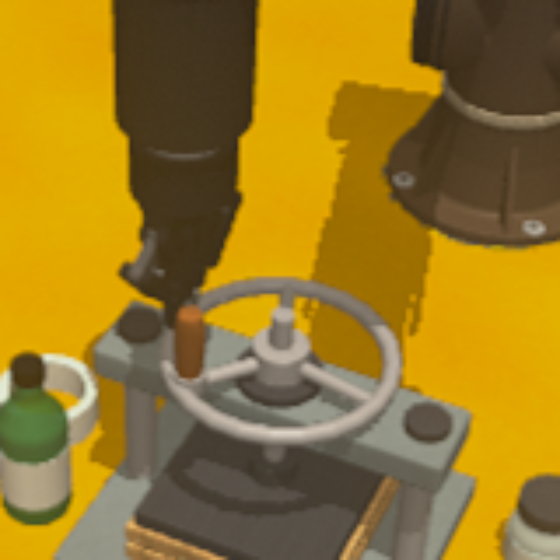

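The handle follows at about 4 N; it is at crop (190,345), on the paint-bottle side. Continuing.

```bash
python3 -m crank '[[[0,0,0],[-5,-6,0],-1],[[0,0,0],[-11,-11,0],-1],[[0,0,0],[-17,-16,0],-1],[[0,0,0],[-23,-21,0],-1],[[0,0,0],[-30,-24,0],-1],[[0,0,0],[-37,-27,0],-1],[[0,0,0],[-45,-30,0],-1],[[0,0,0],[-53,-31,0],-1],[[0,0,0],[-61,-31,0],-1],[[0,0,0],[-68,-31,0],-1],[[0,0,0],[-76,-30,0],-1],[[0,0,0],[-84,-28,0],-1]]'; python3 arc.py 23 29 35 41 47 53 59 65 71 77 83 89
python3 - <<'E'
from h import *
p=imaging.camera("scene");cv2.imwrite("pics/l.png",cv2.resize(p["img"][110:270,270:430,::-1],(560,560)))
E
```

```text
t: 11.95
ee_pos: [0.6449, 0.0833, 0.1964]
tcp_rot: [[-0.0, -1.0, 0.002], [-1.0, 0.0, -0.001], [0.001, -0.002, -1.0]]
ft_force: [1.3, -3.3, -0.1]
opening: 0.0
t 11.95 pos [0.6449 0.0833 0.1964] bearing 17.7 r 0.0766 F [ 1.3 -3.3 -0.1]
23.0 [-6, 4, 0]
29.0 [-13, 7, 0]
35.0 [-20, 12, 0]
41.0 [-26, 16, 0]
47.0 [-32, 22, 0]
53.0 [-37, 28, 0]
59.0 [-41, 34, 0]
65.0 [-45, 41, 0]
71.0 [-48, 49, 0]
77.0 [-50, 56, 0]
83.0 [-51, 64, 0]
89.0 [-52, 72, 0]
```

View pics/l.png

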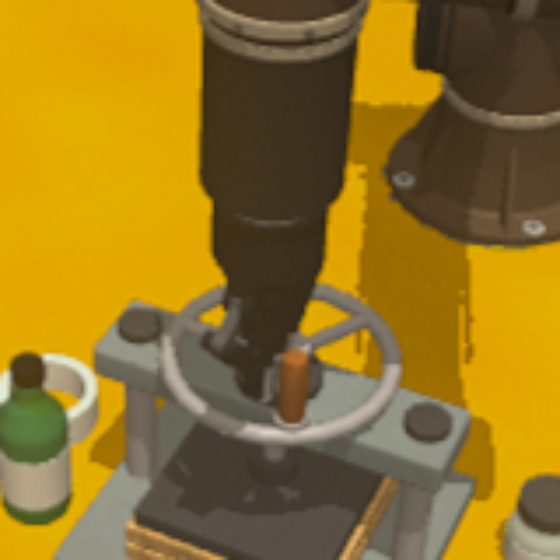

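The handle is at the front (+x) of the wheel at crop (293,385), still being pushed at 3–4 N. Continuing.

```bash
python3 -m crank '[[[0,0,0],[-6,4,0],-1],[[0,0,0],[-13,7,0],-1],[[0,0,0],[-20,12,0],-1],[[0,0,0],[-26,16,0],-1],[[0,0,0],[-32,22,0],-1],[[0,0,0],[-37,28,0],-1],[[0,0,0],[-41,34,0],-1],[[0,0,0],[-45,41,0],-1],[[0,0,0],[-48,49,0],-1],[[0,0,0],[-50,56,0],-1],[[0,0,0],[-51,64,0],-1],[[0,0,0],[-52,72,0],-1]]'; python3 arc.py 95 101 107 113 119 125 131 137 143 149 155 161
python3 - <<'E'
from h import *
p=imaging.camera("scene");cv2.imwrite("pics/m.png",cv2.resize(p["img"][110:270,270:430,::-1],(560,560)))
E
```

```text
t: 13.5
ee_pos: [0.5723, 0.1363, 0.1962]
tcp_rot: [[0.0, -1.0, 0.002], [-1.0, -0.0, -0.0], [0.0, -0.002, -1.0]]
ft_force: [4.3, -1.9, 0.3]
opening: 0.0001
t 13.5 pos [0.5723 0.1363 0.1962] bearing 89.8 r 0.0763 F [ 4.3 -1.9  0.3]
95.0 [2, 7, 0]
101.0 [3, 15, 0]
107.0 [5, 22, 0]
113.0 [7, 30, 0]
119.0 [11, 37, 0]
125.0 [15, 43, 0]
131.0 [20, 50, 0]
137.0 [25, 55, 0]
143.0 [31, 60, 0]
149.0 [38, 65, 0]
155.0 [45, 68, 0]
161.0 [52, 71, 0]
```

View pics/m.png

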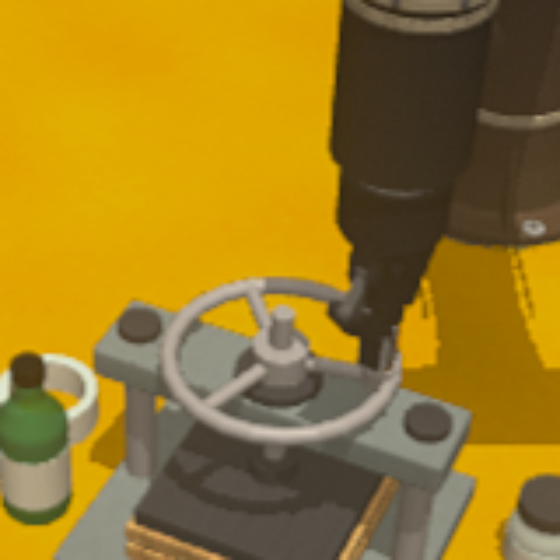

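The handle is hidden behind the finger, but its spoke points at the finger near (385,365) and the 4.5 N force shows they still touch. Continuing.

```bash
python3 -m crank '[[[0,0,0],[2,7,0],-1],[[0,0,0],[3,15,0],-1],[[0,0,0],[5,22,0],-1],[[0,0,0],[7,30,0],-1],[[0,0,0],[11,37,0],-1],[[0,0,0],[15,43,0],-1],[[0,0,0],[20,50,0],-1],[[0,0,0],[25,55,0],-1],[[0,0,0],[31,60,0],-1],[[0,0,0],[38,65,0],-1],[[0,0,0],[45,68,0],-1],[[0,0,0],[52,71,0],-1]]'; python3 arc.py 166 171 176 181 186 191 196 201 206 210 214 218
python3 - <<'E'
from h import *
p=imaging.camera("scene");cv2.imwrite("pics/n.png",cv2.resize(p["img"][110:270,270:430,::-1],(560,560)))
E
```

```text
t: 15.05
ee_pos: [0.4998, 0.084, 0.196]
tcp_rot: [[0.0, -1.0, 0.001], [-1.0, -0.0, 0.0], [-0.0, -0.001, -1.0]]
ft_force: [2.1, 2.7, -0.7]
opening: 0.0
t 15.05 pos [0.4998 0.084  0.196 ] bearing 161.6 r 0.0761 F [ 2.1  2.7 -0.7]
166.0 [6, 1, 0]
171.0 [12, 2, 0]
176.0 [19, 3, 0]
181.0 [25, 3, 0]
186.0 [32, 2, 0]
191.0 [38, 1, 0]
196.0 [45, 0, 0]
201.0 [51, -2, 0]
206.0 [57, -5, 0]
210.0 [62, -7, 0]
214.0 [66, -10, 0]
218.0 [70, -13, 0]
```

View pics/n.png

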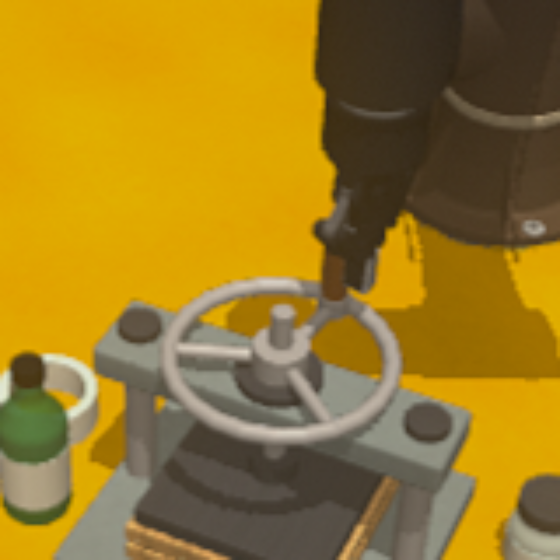

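The handle shows at crop (335,275) just ahead of the finger, near bearing 180°. I'll push to 218°, then measure the rest.

```bash
python3 -m crank '[[[0,0,0],[6,1,0],-1],[[0,0,0],[12,2,0],-1],[[0,0,0],[19,3,0],-1],[[0,0,0],[25,3,0],-1],[[0,0,0],[32,2,0],-1],[[0,0,0],[38,1,0],-1],[[0,0,0],[45,0,0],-1],[[0,0,0],[51,-2,0],-1],[[0,0,0],[57,-5,0],-1],[[0,0,0],[62,-7,0],-1],[[0,0,0],[66,-10,0],-1],[[0,0,0],[70,-13,0],-1]]'; python3 arc.py 221 224 227 230 233 235 237 239 241
python3 - <<'E'
from ov import *
for n,c,f in (("scene",(280,140,420,260),4),("wrist",(160,60,560,360),2)):
    p=imaging.camera(n);overlay(p,(.572,.060),np.deg2rad(-102),c,f,"o_"+n+".png")
    for x in imaging.place_of(p,"handle")[:1]: print(n,x["at"],x["score"],atz(p,x["at"],.241))
E
```

```text
t: 16.6
ee_pos: [0.5122, 0.0132, 0.1958]
tcp_rot: [[-0.0, -1.0, 0.0], [-1.0, 0.0, 0.0], [-0.0, -0.0, -1.0]]
ft_force: [1.8, 6.9, -0.0]
opening: -0.0
t 16.6 pos [0.5122 0.0132 0.1958] bearing -142.0 r 0.0759 F [ 1.8  6.9 -0. ]
221.0 [2, -3, 0]
224.0 [5, -6, 0]
227.0 [8, -9, 0]
230.0 [11, -12, 0]
233.0 [13, -15, 0]
235.0 [15, -17, 0]
237.0 [16, -19, 0]
239.0 [17, -21, 0]
241.0 [19, -23, 0]
scene [341.3, 180.5] 0.95 [ 0.51161935 -0.00314472  0.241     ]
wrist [287.0, 226.0] 0.92 [ 0.5295435  -0.00483478  0.241     ]
```

View pics/o_scene.png

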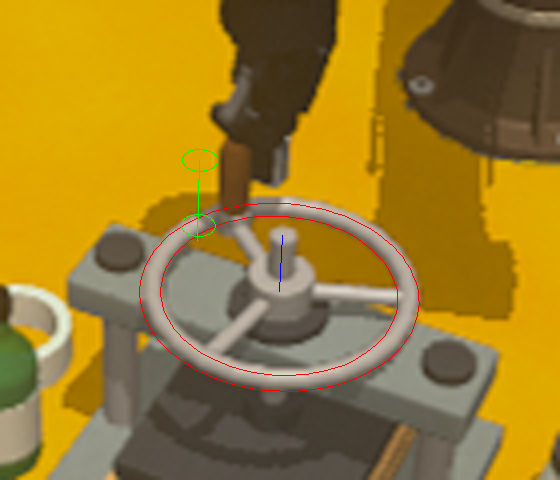

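View pics/o_wrist.png

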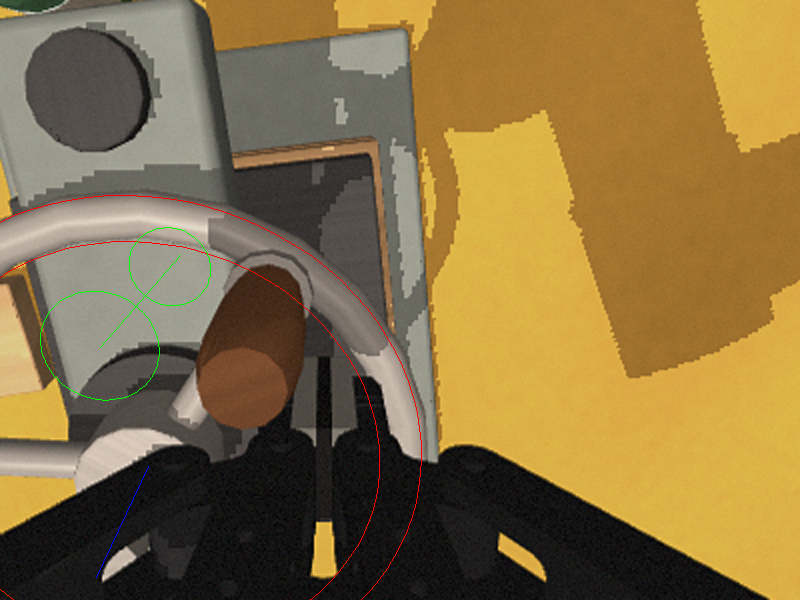

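The handle (crop (235,180)) still has about 25° to go to the start outline in green. I'll push to a finger bearing of about 237° and measure again.

```bash
python3 -m crank '[[[0,0,0],[2,-3,0],-1],[[0,0,0],[5,-6,0],-1],[[0,0,0],[8,-9,0],-1],[[0,0,0],[11,-12,0],-1],[[0,0,0],[13,-15,0],-1],[[0,0,0],[15,-17,0],-1],[[0,0,0],[16,-19,0],-1],[[0,0,0],[16,-19,0],-1]]'; python3 arc.py 239 241 242 243 244 245 246
cat > fit.py <<'E'
from ov import *
import sys
for n,c,f in (("scene",(300,150,370,220),6),):
    p=imaging.camera(n)
    ims=[]
    for d in [float(x) for x in sys.argv[2:]]:
        overlay(p,(.572,.060),np.deg2rad(d),c,f*.9,"tmp.png");ims.append(cv2.imread("pics/tmp.png"))
    cv2.imwrite("pics/"+sys.argv[1],np.hstack(ims))
E
python3 fit.py p.png -102 -108
```

```text
t: 17.8
ee_pos: [0.5307, -0.0037, 0.1956]
tcp_rot: [[-0.001, -1.0, -0.001], [-1.0, 0.001, -0.002], [0.002, 0.001, -1.0]]
ft_force: [-1.2, 1.7, -0.9]
opening: 0.0
t 17.8 pos [ 0.5307 -0.0037  0.1956] bearing -122.9 r 0.076 F [-1.2  1.7 -0.9]
239.0 [1, -3, 0]
241.0 [2, -5, 0]
242.0 [2, -6, 0]
243.0 [3, -7, 0]
244.0 [4, -8, 0]
245.0 [4, -10, 0]
246.0 [5, -11, 0]
```

View pics/p.png

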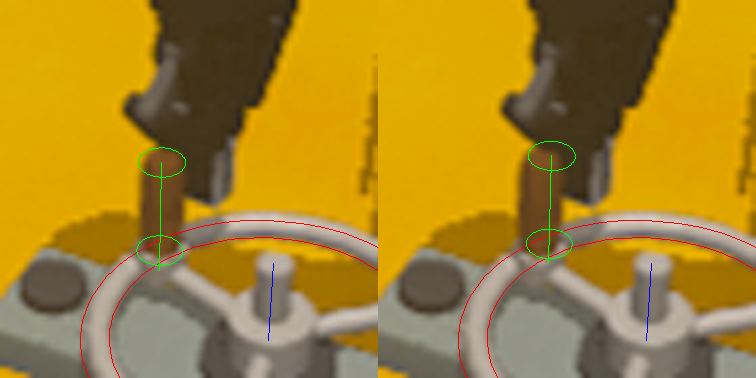

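The start outline (-102°, left) nearly fits already. The scene camera is fixed, so I'll compare the handle's colour blob and the spokes with the first picture directly.

```bash
cat > cmp.py <<'E'
from h import *
import sys
a=np.load("cams.npz")["sceneimg"];p=imaging.camera("scene");b=p["img"]
def blob(im):
    h=cv2.cvtColor(im,cv2.COLOR_RGB2HSV)[165:205,318:350].astype(int)
    m=(h[...,0]<=13)&(h[...,1]>120)&(h[...,2]>40)&(h[...,2]<170)
    m=m.astype(np.uint8);n,l,st,c=cv2.connectedComponentsWithStats(m);i=1+np.argmax(st[1:,4]);return c[i]+[318,165],st[i]
print(blob(a),blob(b))
ca=a[150:245,300:395,::-1];cb=b[150:245,300:395,::-1]
d=cv2.absdiff(ca,cb)
cv2.imwrite("pics/"+sys.argv[1],cv2.resize(np.hstack([ca,cb,d]),None,fx=2.7,fy=2.7,interpolation=cv2.INTER_CUBIC))
E
python3 cmp.py q.png
```

```text
Traceback (most recent call last):
  File "cmp.py", line 8, in <module>
    print(blob(a),blob(b))
          ~~~~^^^
  File "cmp.py", line 7, in blob
    m=m.astype(np.uint8);n,l,st,c=cv2.connectedComponentsWithStats(m);i=1+np.argmax(st[1:,4]);return c[i]+[318,165],st[i]
                                                                          ~~~~~~~~~^^^^^^^^^^
ValueError: attempt to get argmax of an empty sequence
```

```bash
python3 - <<'E'
import numpy as np
a=np.load("cams.npz")["sceneimg"]; print(a.shape,a.dtype,a[187,326:334].tolist())
import cv2;print(cv2.cvtColor(a,cv2.COLOR_RGB2HSV)[187,322:338].tolist())
E
sed -i 's/^    m=(h.*/    m=(h[...,0]<=17)\&(h[...,1]>110)\&(h[...,2]>50)\&(h[...,2]<185)/; s/^print.*/try: print(blob(a),blob(b))\nexcept Exception as e: print(e)/' cmp.py; python3 cmp.py q.png
```

```text
(400, 640, 3) uint8 [[100, 66, 31], [114, 74, 32], [126, 81, 35], [130, 83, 35], [128, 82, 35], [119, 76, 32], [103, 66, 32], [151, 108, 6]]
[[22, 255, 223], [22, 255, 225], [22, 255, 213], [21, 255, 151], [15, 176, 100], [15, 183, 114], [15, 184, 126], [15, 186, 130], [15, 185, 128], [15, 186, 119], [14, 176, 103], [21, 245, 151], [22, 255, 211], [23, 255, 225], [23, 255, 223], [23, 255, 222]]
(array([328.95384615, 187.65384615]), array([  8,  13,   7,  20, 130], dtype=int32)) (array([329.97058824, 186.80882353]), array([  8,  12,  11,  21, 136], dtype=int32))
```

View pics/q.png

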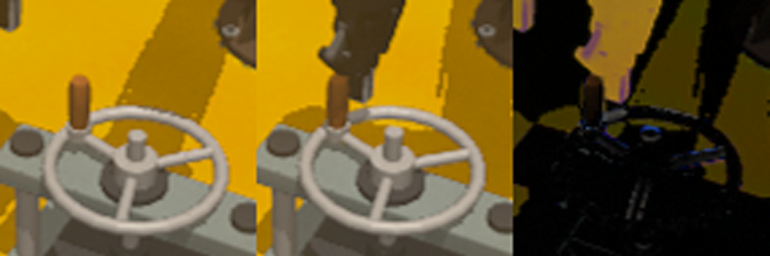

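The blob is (1.0, -0.85) px short of the start, which is about 3–4° or 4–5 mm. That is already within tolerance, but I'll push a last 4 mm or so.

```bash
python3 -m crank '[[[0,0,0],[1,-2,0],-1],[[0,0,0],[2,-4,0],-1],[[0,0,0],[2,-5,0],-1],[[0,0,0],[2,-5,0],-1]]';python3 cmp.py s.png
```

```text
t: 18.45
ee_pos: [0.5357, -0.0059, 0.1956]
tcp_rot: [[-0.001, -1.0, -0.001], [-1.0, 0.001, -0.002], [0.002, 0.001, -1.0]]
ft_force: [-1.7, 0.8, 0.2]
opening: -0.0001
(array([328.95384615, 187.65384615]), array([  8,  13,   7,  20, 130], dtype=int32)) (array([328.3 , 187.95]), array([  7,  13,   8,  21, 140], dtype=int32))
```

The handle now matches the start to within about 0.7 px, or roughly 2 mm. I'll back off clockwise along the arc, then go up and away.

```bash
python3 -m crank '[[[0,0,0],[-5,6,0],-1],[[0,0,0],[-12,15,0],-1],[[0,0,0],[-20,23,0],-1],[[0,0,0],[-20,23,0],-1],[[0,0,0],[-20,23,-30],-1],[[0,0,0],[-20,23,-70],-1],[[0,0,0],[-20,23,-120],-1],[[0,0,0],[30,30,-150],-1],[[0,0,0],[80,30,-150],-1],[[0,0,0],[100,30,-150],-1],[[0,0,0],[100,30,-150],-1]]';python3 cmp.py u.png
python3 - <<'E'
from ov import *
P={}
for n in("scene","side"):
    p=imaging.camera(n);save(p,"end_"+n+".png");P[n]=p
    for l in("handle","ink_jar","tape_roll","brush_pot","roller","wood_block","paste_bowl","paint_bottle"):
        print(n,l,[(np.round(x["at"],1).tolist(),round(x["score"],2)) for x in imaging.place_of(p,l)[:1]])
d=np.load("cams.npz")["sceneimg"];x=cv2.absdiff(d,P["scene"]["img"]);cv2.imwrite("pics/diff.png",x)
s=sense();print(s["t"],s["ee_pos"],s["ft_force"],s["qd"])
E
```

```text
t: 19.88
ee_pos: [0.5056, -0.1068, 0.3458]
tcp_rot: [[-0.003, -1.0, -0.001], [-1.0, 0.003, -0.002], [0.002, 0.001, -1.0]]
ft_force: [-0.4, 0.3, -0.1]
opening: -0.0002
(array([328.95384615, 187.65384615]), array([  8,  13,   7,  20, 130], dtype=int32)) (array([328.14705882, 187.91911765]), array([  7,  13,   8,  21, 136], dtype=int32))
scene handle [([328.1, 184.4], 0.9)]
scene ink_jar [([424.6, 269.0], 0.85)]
scene tape_roll [([282.5, 231.1], 0.55)]
scene brush_pot [([209.1, 203.8], 0.89)]
scene roller [([478.3, 292.0], 0.76)]
scene wood_block [([325.8, 309.9], 0.75)]
scene paste_bowl [([439.3, 339.6], 0.77)]
scene paint_bottle [([280.2, 252.1], 0.55)]
side handle [([308.8, 175.3], 0.56)]
side ink_jar [([275.0, 188.2], 0.57)]
side tape_roll [([315.4, 263.8], 0.59)]
side brush_pot [([341.1, 333.6], 0.81)]
side roller [([272.8, 164.8], 0.75)]
side wood_block [([350.7, 207.9], 0.68)]
side paste_bowl [([316.1, 165.0], 0.64)]
side paint_bottle [([336.8, 247.5], 0.95)]
20.825 [ 0.50569595 -0.1055667   0.34582009] [ 0.2631834  -0.35511713  0.33840593] [-4.08343317e-05 -4.07442729e-04  2.37702741e-03  8.81562614e-04
 -2.08809881e-04 -2.56756838e-04]
```

View pics/u.png

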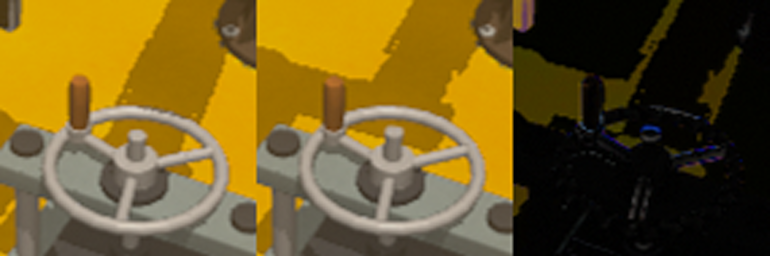

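View pics/diff.png

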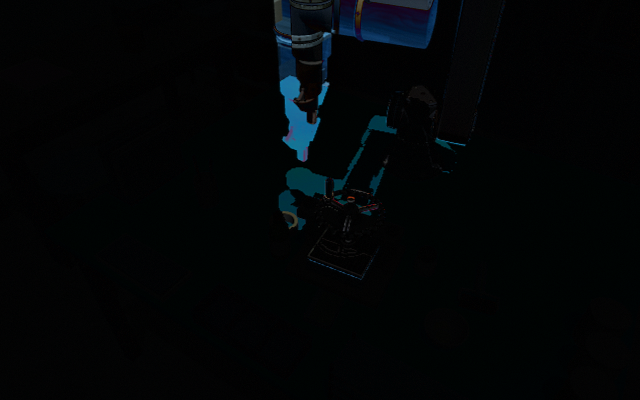

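In the before/after difference, the objects other than the press cancel out. What remains is the arm, moving shadows (including over the tape roll), the risen platen and a sub-pixel change at the handle. The handle is about 0.85 px (3 mm) past the start. The hand is clear of everything, so I'm handing in.

```bash
python3 -c "
from cell import ticket
print(ticket.job_done())"
```

```text
the job is handed in; nothing more can be done
None
```

I turned the wheel one full turn counter-clockwise by pushing the handle with the shut fingertips, never gripping it. I then backed off, raised the hand clear and handed the job in at about t = 21 s; no verdict is reported.

**Last checks**
- **Handle:** it stands about 0.85 px, roughly 3 mm, past where it started in the fixed scene camera. The limit is 15 mm.
- **Force:** the wrist force read 2–5 N while pushing and 7 N at most, but only at the end of each call, so a brief peak could have been missed.
- **Hand:** it is clear of the press, at about 0.35 m height and 0.17 m to the side of the wheel's axis. The joints are at rest and the force reading is near zero.
- **Other objects:** the before/after scene picture shows only the arm, its shadows and the risen platen as changes. The tape roll differs only where the shadow on it changed.

**What disagreed**
- **Fingertip height:** the shut fingertips showed about 40 mm above the reported TCP, not at it as described. A first pass at TCP z = 0.237 therefore went over the handle without touching it. I lowered the TCP to 0.196 using the pictures.
- **Trained networks:** in a few calls they gave wrong points, such as a first wheel-axis hit on the brush pot and a handle hit far from the wheel. I dropped these in favour of an outline of the wheel and handle checked against all three views.

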